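# Lock off the dough mixer before cleaning

## Task

Lock off the mixer for cleaning: pull the black isolator plug straight up out of the grey box and put it in the white tub. Then swing the steel lock arm over the empty socket until its end is fully home in the fork, take the headed pin from its wooden rest and push it down through fork and arm until it clicks in and its flange sits on the fork. Let go of everything and leave the other things on the table where they are.

Things in the scene. Friction and masses are not known exactly. Their poses are not given: they have to be found in the camera images.
- box: Grey isolator box fixed to the table, 90 (x) x 210 (y) x 50 mm high; origin at the centre of its underside, z up. On its centre line along its y: hinge of the lock arm at y = -80 mm, socket at -10 mm, fork at +80 mm. It does not move.
- plug: Isolator plug, black, no cable: grip block 26 (its x) x 50 (its y) x 44 mm high, about 90 g, on two round brass prongs. Origin at the centre of the block's underside, z up. At the start it is fully in the socket, block on the box top, axes parallel to the box's. Sprung balls hold it: pull straight up with about 10 to 20 N over the first 5 mm; after 14 mm it is free.
- plug_tips (a point): Midway between the lower ends of the plug's two prongs (12 mm thick, at the plug's y = +-13 mm), 27.5 mm below the plug's origin. The prongs leave the holes after 28 mm of lift.
- socket (a point): Centre of the socket, on the box's top face (50 mm above the table); axes as the box's.
- tub: White open plastic tub fixed to the table, 180 (x) x 150 (y) x 65 mm high, walls and floor 4 mm; origin at the centre of its underside.
- lock_arm (a joint): Lock arm angle, rad. 0: closed, against its stop, along the box's +y over the socket, end in the fork, holes aligned. Grows as it opens clockwise seen from above, to the box's +x (pi/2: along +x); at most 2.1. Stays where left (friction 1 N at the knob). Steel bar 30 mm wide, underside 54 mm and top 62 mm above the table, 14 mm hole 160 mm from the hinge.
- lock_hinge (a point): Point on the upright hinge axis of the lock arm, fixed in the box at y = -80 mm.
- lock_knob (a point): Centre of the top of the round upright knob on the lock arm, 95 mm from the hinge axis; knob black, 16 mm diameter, top 100 mm above the table, standing 38 mm above the arm.
- fork_hole (a point): Centre of the 13 mm hole in the fork's upper steel plate (40 x 40 x 8 mm), on its top face, 74 mm above the table; z up. A web at the plate's +y edge (box y = 96 to 105 mm) carries it. Below it a 16 mm gap, open to +x and -x, takes the arm's end; below that is a like hole in the box, 36 mm deep.
- pin: Headed steel pin, upright, about 70 g: knob 18 mm diameter, 30 mm high, on a flange 26 mm diameter, 5 mm thick; origin at the centre of the flange's underside, z up. At the start it stands in the wooden rest, flange on its top (60 mm). In the fork sprung balls catch its tip: the last 10 mm need a push down of about 5 to 12 N, then the flange rests on the fork plate.
- pin_rest: Fixed wooden block 60 x 60 x 60 mm with an upright hole of 13 mm in which the pin stands loosely; origin at the centre of its underside. The pin must be lifted 43 mm to leave it.
- jug: Bystander: clear measuring jug, 90 mm across, 130 mm high, origin under its centre.
- jar: Bystander: glass jar 52 mm across, 75 mm high, origin under its centre.
- nozzle: Bystander: conical steel piping nozzle standing on its wide end, 40 mm across, 50 mm high, origin under its centre.
- cutter: Bystander: round steel pastry cutter 70 mm across, 35 mm high, origin under its centre.
- spatula: Bystander: wooden-handled spatula lying flat, along its x axis.
- pin_tip (a point): Lower end of the pin's 10 mm shank (ball tip, narrow waist above it), 42 mm below the pin's origin.
There are look-alikes about, which are no part of the job. Leave any purple look-alike of the plug alone. Leave any red look-alike of the pin alone.

How it is judged:
On the way, in this order (a step that is already met when the one before it is completed fails the run):
1. the plug is out of the socket, its prongs clear above the box (z of plug_tips in the frame of box above 0.055 m), for 0.1 s.
2. the plug lies in the tub, released (x of plug in the frame of tub between -0.09 and 0.09 m and y of plug in the frame of tub between -0.075 and 0.075 m and height (world z) of plug below 0.07 m and contact force between the fingers and plug below 0.1 N and linear speed of plug below 0.05 m/s), for 0.2 s.
3. the lock arm is closed over the socket, its end home in the fork (value of joint lock_arm below 0.04 rad), for 0.2 s.
4. the pin is pushed through fork and arm, its flange on the fork (z of pin in the frame of fork_hole between -0.003 and 0.0025 m and horizontal distance between pin and fork_hole below 0.004 m and value of joint lock_arm below 0.06 rad), for 0.2 s.
At the end, for the whole second after the job is handed in: The plug lies at rest in the tub (its origin within the tub's outline and below 70 mm), the lock arm is closed (within 0.06 rad), and the pin stands upright (0.12 rad) in the fork hole, centred within 4 mm, its flange within 2.5 mm of the fork plate, at rest (all of step 4 and x of plug in the frame of tub between -0.09 and 0.09 m and y of plug in the frame of tub between -0.075 and 0.075 m and height (world z) of plug below 0.07 m and linear speed of each of plug, pin below 0.03 m/s and angle between the z axis of pin and the z axis of box, either way round below 0.12 rad); the robot touches nothing.
It fails at once if a bystander is moved by more than 30 mm (distance of any of jug, jar, nozzle, cutter, spatula from where it was at the start of the episode above 0.03 m).
It also fails if it takes over 64 s, if anything falls off the work surface, if the arm or the gripper's body presses on something with over 40 N, if the wrist force passes 120 N, or if a joint passes its speed limit or range.

## Robot

A 7-joint arm with a two-finger parallel gripper is mounted at the origin on the work surface. World frame = base frame: x ahead of the robot, y to its left, z up, the work surface at z = 0. Lengths are in m, angles in rad, forces in N, time in s.
With the tool pointing down it reaches from about 0.4 to 0.85 m from the base axis. Payload 10.4 kg.
Tool frame: the origin (TCP) lies between the finger pads; the fingertips stand tcp_to_tips ahead of it and the grasp point (between the pads) lies 8 mm behind it (tcp_to_tips is the distance from the TCP to the fingertips, in m); z points along the fingers, y is the line along which they close (so a half turn about z gives the same grasp; the last joint's range is limited). The gripper opens to 85 mm and grips with 20 to 120 N. Pads are 22 mm wide; open, the fingers measure 114 mm over their backs; the gripper's body (76 mm by 85 mm) begins 54 mm behind the grasp point. The pads swing forward as they close: fully open they stand 13 mm farther back than shut.
Start: joints at [-1.166, 0.332, -0.065, 1.46, 0.022, 1.35, -0.088], TCP at [0.259, 0.569, 0.242] pointing down, gripper open.
Joint ranges: [-2.6, 2.6], [-0.5, 2.12], [-1.47, 1.34], [0.16, 2.42], [-1.27, 4.41], [0.06, 2.06], [-2.6, 2.6]. Speed limits (rad/s): [2.22, 2.22, 2.79, 2.79, 3.14, 3.14, 3.14].

## Interface

Orientations are given as a unit quaternion [x, y, z, w].
In Python, from workcell import * gives the robot as it stands.
- The arm moves only by the tool apply_moves, never from a script. Its argument "rows" is a list of rows, each an object of numbers: "x", "y", "z": the shift along the tool's x, y, z in mm; "ax", "ay", "az": the turn, a rotation vector about the tool's x, y, z in degrees; "gripper": the closure, from 0 (fully open) to 1 (shut). A call has 1 to 5 rows; each row shifts and turns the commanded pose from where the row before left it, along the tool's axes as they then stand; what a row does not reach is not made up. A row lasts 1/12 s, in which the tool goes at most 41.7 mm and 7.16 degrees, less where a joint would pass 70% of its speed; a pose out of reach is approached as far as the arm can. A call with a gripper value outside its range is refused whole. The fingers move at their own pace and stop on an object; "newtons" is the grip in N (left out, the last holds). Time passes only in rows, so rows that do not move let the fingers close. It gives the time, the measured TCP pose, the force, the opening and the grip force at its end, in the units of the state.
- get_obs(): the state, without advancing time (a new reading comes with each control period).
- camera(name): name is "side" or "top"; returns a dict with "color" (384x512x3 uint8, red, green, blue), "fov_y" (degrees; the focal length in pixels is half the picture's height over the tangent of half this angle, whatever the lens; pixels are square), "cx", "cy" (the principal point, pixels), "rvec" (rotation vector, rad) and "tvec" (3), from world to camera coordinates, as OpenCV has them. Camera axes: x right, y down, z forward; pixel columns grow to the right and rows downward; lengths in m; the calibration is good to about 2 mm. A picture is of the moment at which its call begins. There is no depth.
- hand_in(): hands the job in; it is judged then, once.
The state is a dict: "clock": time; "joint_pos": joint angles; "joint_velocities": joint speeds; "tau": joint torques, N m; "position": TCP position; "ee_rot": TCP orientation; "ft_force": force on the tool from outside, world axes, zero at the start; "torque": the same for the moment, N m; "grip_width": opening from 0.0 (shut) to 1.0 (fully open); "grasp_force": force on a finger pad.
Only numpy, scipy, OpenCV 4.12 (cv2) and the standard library are available. Lean on these libraries where they do the work, as an engineer would, in place of code of your own. Each camera call takes 0.05 s, during which the arm holds its last target. There are 200 camera calls.

## Working session

There is one attempt and no reset: what is moved stays moved. The work goes in short steps, Python scripts to look and compute and a tool call to move; the robot and the scene stay as the last step left them, time stands still between calls to the robot, and variables do not carry over. Pictures are saved under pics/ and viewed, at most 10 in all, crops included, and the job is handed in when it is done.

Besides the shell and the picture viewer there is one more tool, called as a command line: name --argument value ..., lists and objects as JSON in quotes. apply_moves: Moves the arm, as the interface text tells. Its arguments: {"type":"object","properties":{"rows":{"type":"array","items":{"type":"object","properties":{"x":{"type":"number"},"y":{"type":"number"},"z":{"type":"number"},"ax":{"type":"number"},"ay":{"type":"number"},"az":{"type":"number"},"gripper":{"type":"number"}}}},"newtons":{"type":"number"}},"required":["rows"]}

```bash
mkdir -p pics; ls
cat > h.py <<'E'
from workcell import *
import numpy as np, cv2
from scipy.spatial.transform import Rotation as R
def cam(n,save=None):
    c=camera(n)
    if save: cv2.imwrite('pics/'+save,cv2.cvtColor(c['color'],cv2.COLOR_RGB2BGR))
    return c
def K(c):
    f=192/np.tan(np.radians(c['fov_y'])/2); return np.array([[f,0,c['cx']],[0,f,c['cy']],[0,0,1.]])
def ray(c,u,v):
    Rm=cv2.Rodrigues(np.array(c['rvec'],float))[0]; t=np.array(c['tvec'],float).ravel()
    return -Rm.T@t, Rm.T@np.linalg.inv(K(c))@[u,v,1]
def plane(c,u,v,z):
    o,d=ray(c,u,v); return (o+d*(z-o[2])/d[2])[:2]
def proj(c,P):
    return cv2.projectPoints(np.array(P,float).reshape(-1,3),np.array(c['rvec'],float),np.array(c['tvec'],float),K(c),None)[0].reshape(-1,2)
E
python3 - <<'E'
from h import *
o=get_obs(); print(o)
for n in('top','side'):
    c=cam(n,n+'0.png'); print(n,{k:v for k,v in c.items() if k!='color'})
E
```

```text
pics
{'clock': 0.0, 'joint_pos': array([-1.16562152,  0.33283994, -0.06467866,  1.46093938,  0.02158575,
        1.34988423, -0.08849285]), 'joint_velocities': array([-0.00091538,  0.00206961, -0.00201756, -0.00050089,  0.00140435,
       -0.00014254,  0.00192091]), 'tau': array([-1.85301342e-04, -6.25459099e+01,  4.88827180e-02, -3.91609991e+01,
        1.61535514e-02,  1.00021155e-02, -2.33502305e-05]), 'position': array([0.25914397, 0.568355  , 0.24153672]), 'ee_rot': array([ 2.12257929e-01,  9.77213435e-01, -6.77894859e-04, -1.18016841e-04]), 'ft_force': array([ 0.15154309, -0.47472377, -0.11571268]), 'torque': array([-0.02964253,  0.04420143, -0.04368761]), 'grasp_force': 0.0, 'grip_width': 1.0001062833653949}
top {'fov_y': 57.48286321973735, 'cx': 252.00474106605057, 'cy': 190.9188919133742, 'rvec': array([ 2.13468205, -2.19590371,  0.13118292]), 'tvec': array([0.0024962, 0.578951 , 0.9434861])}
side {'fov_y': 54.8659337196701, 'cx': 254.88815744864803, 'cy': 187.7612467487063, 'rvec': array([ 2.25003024, -0.4614121 ,  0.21443121]), 'tvec': array([-0.54022279,  0.21914343,  0.78130322])}
```

View pics/top0.png

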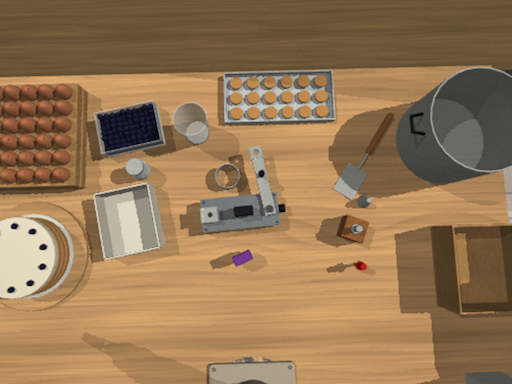

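View pics/side0.png

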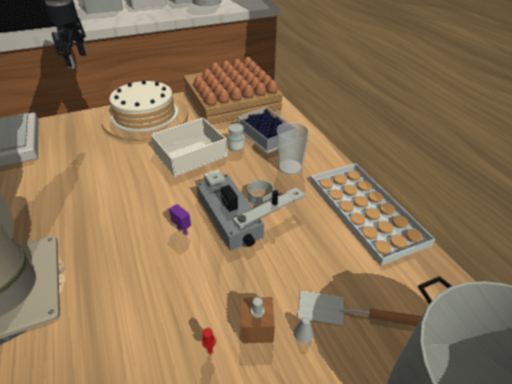

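The top view has the box with its hinge at about (267,210) and fork at (209,214). The steel arm is open toward the top of the picture, ending at (256,152).
- **Plug candidates:** black block in the box (243,211), purple block (242,258), black button on the box end (282,208), lock knob (263,181). I choose (243,211).
- **Pin candidates:** steel pin in the wooden rest (357,229), red pin (361,266), nozzle (365,201). I choose (357,229).

A close crop will check both.

Run:
```python
from h import *
c=cam('top'); im=cv2.cvtColor(c['color'],cv2.COLOR_RGB2BGR)
cv2.imwrite('pics/crop1.png',cv2.resize(im[140:280,190:380],None,fx=4,fy=4,interpolation=cv2.INTER_CUBIC))
print(proj(c,[get_obs()['position']]))
for u,v,z in[(243,211,.094),(209,214,.074),(267,210,.062),(263,181,.1),(357,229,.095),(128,222,.0)]: print(u,v,plane(c,u,v,z).round(4))
```

```text
[[-22.90047583 339.80214259]]
243 211 [0.52   0.0115]
209 214 [0.5157 0.1022]
267 210 [ 0.5227 -0.0525]
263 181 [ 0.5963 -0.0427]
357 229 [ 0.4651 -0.2817]
128 222 [0.5033 0.3418]
```

View pics/crop1.png

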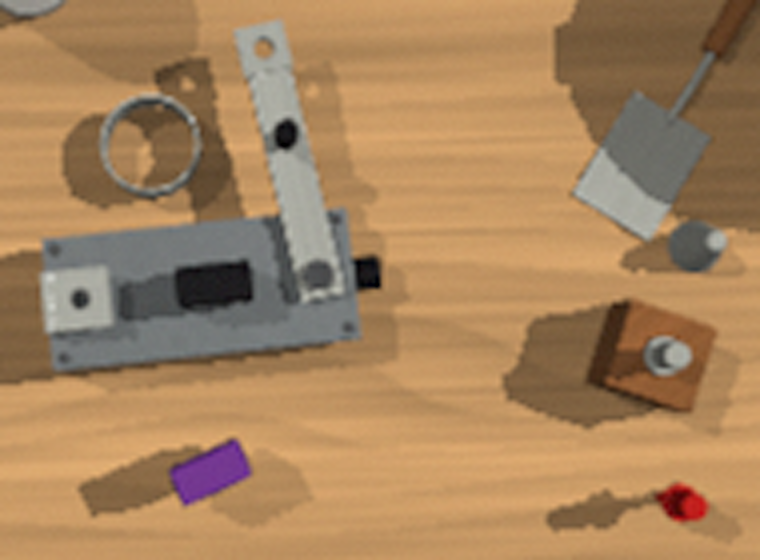

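The crop confirms both choices. The black plug's top is at crop (214,284), the fork hole at (81,298), the hinge at (317,274), the knob top at (287,133) and the steel pin's top in the wooden block at (677,355). The cutter ring sits under the arm's sweep, but it is only 35 mm high.

Run:
```python
from h import *
c=cam('top'); s=cam('side')
P=lambda u,v,z: plane(c,190+u/4-.375,140+v/4-.375,z)
F=P(81,298,.074);H=P(317,274,.064);K_=P(287,133,.1);PL=P(214,284,.094);PN=P(677,355,.095);AH=P(263,46,.062)
d=F-H; e=d/np.linalg.norm(d); yaw=np.arctan2(-e[0],e[1])
print('F',F,'H',H,'len',np.linalg.norm(d),'yaw deg',np.degrees(yaw))
print('plug',PL,'pred',H+70*e/1000,F-.09*e,'knob',K_,np.linalg.norm(K_-H),'armhole',np.linalg.norm(AH-H))
k=K_-H; print('arm angle',np.degrees(np.arctan2(e[1],e[0])-np.arctan2(k[1],k[0])))
print('pin',PN)
# red/other checks: black plug top via side view
def tri(a,b):
    o1,d1=ray(c,*a);o2,d2=ray(s,*b);A=np.c_[d1,-d2];t=np.linalg.lstsq(A,o2-o1,rcond=None)[0];return (o1+d1*t[0]+o2+d2*t[1])/2
print('side proj', proj(s,[[*PL,.094],[*F,.074],[*K_,.1],[*PN,.095]]).round(1))
im=c['color'].astype(int)
m=((im.min(2)>170)).astype(np.uint8);m=m[170:270,85:170]
n,l,st,ce=cv2.connectedComponentsWithStats(m);i=1+st[1:,4].argmax();print(st[i],ce[i]+[85,170])
for q in [(96,195),(150,185),(161,248),(103,259)]: print('tub corner',plane(c,*q,.065))
```

```text
F [0.51533606 0.09985953] H [ 0.52747031 -0.05759648] len 0.15792288541205712 yaw deg 4.40675265715114
plug [0.52094174 0.01115789] pred [0.52209175 0.01219657] [0.52225135 0.0101256 ] knob [ 0.61787995 -0.03915808] 0.09227067523683019 armhole 0.16071314504776182
arm angle 82.87976389592903
pin [ 0.46657079 -0.28664486]
side proj [[227.4 190.9]
 [213.9 176.3]
 [273.2 191.4]
 [256.  300.2]]
[ 21  30  53  59 989] [129.23862487 227.89484328]
tub corner [0.57583372 0.40600574]
tub corner [0.59892047 0.26120419]
tub corner [0.42994387 0.23137025]
tub corner [0.40569626 0.38384563]
```

Run:
```python
from h import *
im=cv2.imread('pics/side0.png')[160:350,170:330]
cv2.imwrite('pics/crop2.png',cv2.resize(im,None,fx=3,fy=3,interpolation=cv2.INTER_CUBIC))
```

```text
(no output)
```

View pics/crop2.png

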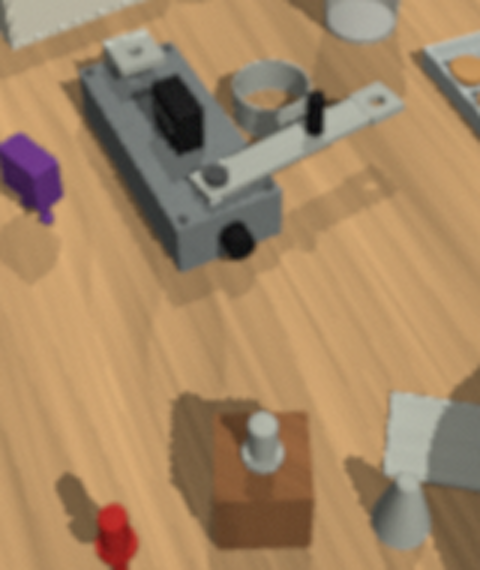

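```bash
cat >> h.py <<'E'
def plan(x,y,z,yaw,n,start=None):
    """rows (tool mm, deg) from the pose now to TCP x,y,z with the closing line at yaw deg; tool down"""
    ob=get_obs(); p=np.array(ob['position']); r=R.from_quat(ob['ee_rot'])
    if start is not None: p,r=start
    ty=r.as_matrix()[:,1]; y0=np.degrees(np.arctan2(ty[1],ty[0]))
    yw=np.radians(y0+(yaw-y0+90)%180-90)
    Y=np.array([np.cos(yw),np.sin(yw),0]);Z=np.array([0,0,-1.]);T=R.from_matrix(np.c_[np.cross(Y,Z),Y,Z])
    w=(r.inv()*T).as_rotvec()/n; q=np.array([x,y,z]); dp=(q-p)/n
    print('at',(p*1000).round(1),'yaw',round(y0,2),'F',np.round(ob['ft_force'],1),'grip',round(ob['grip_width'],3),round(ob['grasp_force'],1),'t',round(ob['clock'],2))
    for i in range(n):
        d=r.inv().apply(dp)*1000; print(d.round(1),np.degrees(w).round(2)); r=r*R.from_rotvec(w)
    return q,T
E
python3 - <<'E'
from h import *
plan(.5215,.0112,.2,4.4,16)
E
```

```text
at [259.2 568.5 241.9] yaw 65.49 F [-0.8  0.5  0.1] grip 1.0 0.0 t 0.25
[-29.4 -24.9   2.6] [-0.    0.    3.82]
[-31.  -22.9   2.6] [-0.    0.    3.82]
[-32.4 -20.8   2.6] [-0.    0.    3.82]
[-33.7 -18.6   2.6] [-0.    0.    3.82]
[-34.9 -16.3   2.6] [-0.    0.    3.82]
[-35.9 -13.9   2.6] [-0.    0.    3.82]
[-36.7 -11.5   2.6] [-0.    0.    3.82]
[-37.4  -9.    2.6] [-0.    0.    3.82]
[-37.9  -6.5   2.6] [-0.    0.    3.82]
[-38.3  -4.    2.6] [-0.    0.    3.82]
[-38.5  -1.4   2.6] [-0.    0.    3.82]
[-38.5   1.1   2.6] [-0.    0.    3.82]
[-38.3   3.7   2.6] [-0.    0.    3.82]
[-38.    6.3   2.6] [-0.    0.    3.82]
[-37.5   8.8   2.6] [-0.    0.    3.82]
[-36.8  11.2   2.6] [-0.    0.    3.82]
```

apply_moves --rows '[{"x": -29.4,"y": -24.9,"z": 2.6,"az": 3.8,"gripper": 0},{"x": -31,"y": -22.9,"z": 2.6,"az": 3.8,"gripper": 0},{"x": -32.4,"y": -20.8,"z": 2.6,"az": 3.8,"gripper": 0},{"x": -33.7,"y": -18.6,"z": 2.6,"az": 3.8,"gripper": 0},{"x": -34.9,"y": -16.3,"z": 2.6,"az": 3.8,"gripper": 0}]' --newtons 60

```text
invalid input at $.rows[0]: expected keys x, y, z, ax, ay, az, gripper
```

apply_moves --rows '[{"x": -35.9,"y": -13.9,"z": 2.6,"az": 3.8,"gripper": 0},{"x": -36.7,"y": -11.5,"z": 2.6,"az": 3.8,"gripper": 0},{"x": -37.4,"y": -9,"z": 2.6,"az": 3.8,"gripper": 0},{"x": -37.9,"y": -6.5,"z": 2.6,"az": 3.8,"gripper": 0},{"x": -38.3,"y": -4,"z": 2.6,"az": 3.8,"gripper": 0}]'

```text
invalid input at $.rows[0]: expected keys x, y, z, ax, ay, az, gripper
```

apply_moves --rows '[{"x": -38.5,"y": -1.4,"z": 2.6,"az": 3.8,"gripper": 0},{"x": -38.5,"y": 1.1,"z": 2.6,"az": 3.8,"gripper": 0},{"x": -38.3,"y": 3.7,"z": 2.6,"az": 3.8,"gripper": 0},{"x": -38,"y": 6.3,"z": 2.6,"az": 3.8,"gripper": 0},{"x": -37.5,"y": 8.8,"z": 2.6,"az": 3.8,"gripper": 0}]'

```text
invalid input at $.rows[0]: expected keys x, y, z, ax, ay, az, gripper
```

apply_moves --rows '[{"x": -36.8,"y": 11.2,"z": 2.6,"az": 3.8,"gripper": 0},{"gripper": 0}]'

```text
invalid input at $.rows[0]: expected keys x, y, z, ax, ay, az, gripper
```

Run:
```python
from h import *
plan(.5215,.0112,.11,4.4,4)
c=cam('top','top2.png');s=cam('side'); 
im=cv2.cvtColor(s['color'],cv2.COLOR_RGB2BGR)[120:270,150:330]
cv2.imwrite('pics/s2.png',cv2.resize(im,None,fx=3,fy=3,interpolation=cv2.INTER_CUBIC))
```

```text
at [259.2 568.5 241.9] yaw 65.49 F [-0.8  0.5  0.1] grip 1.0 0.0 t 0.25
[-117.5  -99.6   33.1] [-1.000e-02  1.000e-02  1.527e+01]
[-139.5  -65.1   33. ] [-1.000e-02  1.000e-02  1.527e+01]
[-151.8  -26.1   33. ] [-1.000e-02  1.000e-02  1.527e+01]
[-153.3   14.8   33. ] [-1.000e-02  1.000e-02  1.527e+01]
```

View pics/s2.png

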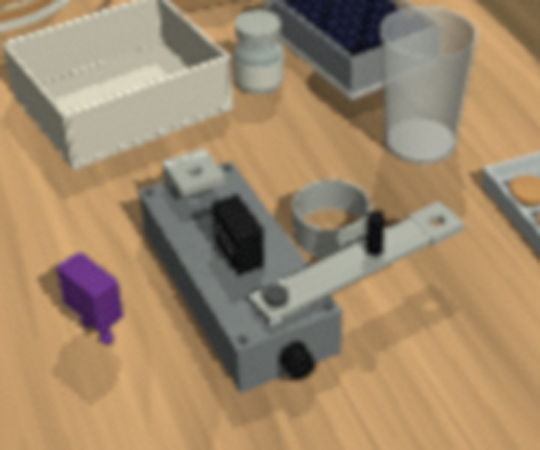

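All keys are required in each row, so nothing has moved. The crop shows the scene unchanged, with the plug at crop (238,233). I'll resend with complete rows.

apply_moves --rows '[{"x": -29.4,"y": -24.9,"z": 2.6,"ax": 0,"ay": 0,"az": 3.8,"gripper": 0},{"x": -31,"y": -22.9,"z": 2.6,"ax": 0,"ay": 0,"az": 3.8,"gripper": 0},{"x": -32.4,"y": -20.8,"z": 2.6,"ax": 0,"ay": 0,"az": 3.8,"gripper": 0},{"x": -33.7,"y": -18.6,"z": 2.6,"ax": 0,"ay": 0,"az": 3.8,"gripper": 0},{"x": -34.9,"y": -16.3,"z": 2.6,"ax": 0,"ay": 0,"az": 3.8,"gripper": 0}]' --newtons 60

```text
clock: 0.77
position: [0.3418, 0.3927, 0.2293]
ee_rot: [0.372, 0.928, 0.0, -0.0]
ft_force: [0.2, -0.0, -0.8]
grip_width: 1.003
grasp_force: 0.0
```

apply_moves --rows '[{"x": -35.9,"y": -13.9,"z": 2.6,"ax": 0,"ay": 0,"az": 3.8,"gripper": 0},{"x": -36.7,"y": -11.5,"z": 2.6,"ax": 0,"ay": 0,"az": 3.8,"gripper": 0},{"x": -37.4,"y": -9,"z": 2.6,"ax": 0,"ay": 0,"az": 3.8,"gripper": 0},{"x": -37.9,"y": -6.5,"z": 2.6,"ax": 0,"ay": 0,"az": 3.8,"gripper": 0},{"x": -38.3,"y": -4,"z": 2.6,"ax": 0,"ay": 0,"az": 3.8,"gripper": 0}]'

```text
clock: 1.18
position: [0.4241, 0.2188, 0.2164]
ee_rot: [0.52, 0.854, 0.0, 0.0]
ft_force: [1.4, -0.6, -0.4]
grip_width: 0.998
grasp_force: 0.0
```

apply_moves --rows '[{"x": -38.5,"y": -1.4,"z": 2.6,"ax": 0,"ay": 0,"az": 3.8,"gripper": 0},{"x": -38.5,"y": 1.1,"z": 2.6,"ax": 0,"ay": 0,"az": 3.8,"gripper": 0},{"x": -38.3,"y": 3.7,"z": 2.6,"ax": 0,"ay": 0,"az": 3.8,"gripper": 0},{"x": -38,"y": 6.3,"z": 2.6,"ax": 0,"ay": 0,"az": 3.8,"gripper": 0},{"x": -37.5,"y": 8.8,"z": 2.6,"ax": 0,"ay": 0,"az": 3.8,"gripper": 0}]'

```text
clock: 1.6
position: [0.5068, 0.0448, 0.2035]
ee_rot: [0.654, 0.756, 0.0, 0.0]
ft_force: [0.2, 0.5, -0.6]
grip_width: 0.998
grasp_force: 0.0
```

apply_moves --rows '[{"x": -36.8,"y": 11.2,"z": 2.6,"ax": 0,"ay": 0,"az": 3.8,"gripper": 0},{"x": 0,"y": 0,"z": 0,"ax": 0,"ay": 0,"az": 0,"gripper": 0}]'

```text
clock: 1.77
position: [0.5245, 0.004, 0.2007]
ee_rot: [0.682, 0.731, -0.001, 0.001]
ft_force: [-0.4, -0.9, -0.9]
grip_width: 0.999
grasp_force: 0.0
```

Run:
```python
from h import *
plan(.5215,.0112,.07,4.4,4)
print(get_obs()['joint_pos'].round(2))
```

```text
at [524.5   4.  200.7] yaw 3.94 F [-0.4 -0.9 -0.9] grip 0.999 0.0 t 1.77
[ 1.9 -0.7 32.7] [ 0.02  0.04 -0.12]
[ 1.9 -0.6 32.7] [ 0.02  0.04 -0.12]
[ 1.9 -0.6 32.7] [ 0.02  0.04 -0.12]
[ 1.9 -0.6 32.7] [ 0.02  0.04 -0.12]
[-0.54  0.14  0.48  1.81 -0.06  1.21  0.03]
```

apply_moves --rows '[{"x": 3.8,"y": -1.3,"z": 25,"ax": 0,"ay": 0,"az": -0.4,"gripper": 0},{"x": 3.8,"y": -1.3,"z": 25,"ax": 0,"ay": 0,"az": 0,"gripper": 0},{"x": 0,"y": 0,"z": 40,"ax": 0,"ay": 0,"az": 0,"gripper": 0},{"x": 0,"y": 0,"z": 40.5,"ax": 0,"ay": 0,"az": 0,"gripper": 0},{"x": 0,"y": 0,"z": 0,"ax": 0,"ay": 0,"az": 0,"gripper": 0.3}]'

```text
clock: 2.18
position: [0.515, 0.019, 0.0638]
ee_rot: [0.675, 0.738, -0.004, -0.003]
ft_force: [-1.4, -0.2, 0.1]
grip_width: 0.884
grasp_force: 0.0
```

apply_moves --rows '[{"x": 0,"y": 0,"z": 0,"ax": 0,"ay": 0,"az": 0,"gripper": 1},{"x": 0,"y": 0,"z": 0,"ax": 0,"ay": 0,"az": 0,"gripper": 1},{"x": 0,"y": 0,"z": 0,"ax": 0,"ay": 0,"az": 0,"gripper": 1},{"x": 0,"y": 0,"z": 0,"ax": 0,"ay": 0,"az": 0,"gripper": 1}]'

```text
clock: 2.52
position: [0.5212, 0.0196, 0.0726]
ee_rot: [0.675, 0.738, 0.002, 0.001]
ft_force: [-1.4, 0.1, 16.0]
grip_width: 0.301
grasp_force: 19.5
```

apply_moves --rows '[{"x": 0,"y": 0,"z": 0,"ax": 0,"ay": 0,"az": 0,"gripper": 0.3},{"x": -4,"y": 0,"z": 0,"ax": 0,"ay": 0,"az": 0,"gripper": 0.3},{"x": -4.4,"y": 0,"z": 0,"ax": 0,"ay": 0,"az": 0,"gripper": 0.3},{"x": 0,"y": 0,"z": 0,"ax": 0,"ay": 0,"az": 0,"gripper": 0.3},{"x": 0,"y": 0,"z": 0,"ax": 0,"ay": 0,"az": 0,"gripper": 0.3}]'

```text
clock: 2.93
position: [0.5203, 0.0104, 0.0703]
ee_rot: [0.675, 0.737, -0.0, 0.0]
ft_force: [-0.4, 0.5, 0.1]
grip_width: 0.702
grasp_force: 0.0
```

Run:
```python
from h import *
plan(.5215,.0112,.07,4.4,1)
```

```text
at [520.3  10.4  70.3] yaw 5.04 F [-0.4  0.5  0.1] grip 0.702 0.0 t 2.93
[0.7 1.2 0.3] [0.   0.   0.64]
```

Centred. Next I grip and pull straight up.

apply_moves --rows '[{"x": 0,"y": 0,"z": 0,"ax": 0,"ay": 0,"az": 0.6,"gripper": 1},{"x": 0,"y": 0,"z": 0,"ax": 0,"ay": 0,"az": 0,"gripper": 1},{"x": 0,"y": 0,"z": 0,"ax": 0,"ay": 0,"az": 0,"gripper": 1},{"x": 0,"y": 0,"z": 0,"ax": 0,"ay": 0,"az": 0,"gripper": 1},{"x": 0,"y": 0,"z": 0,"ax": 0,"ay": 0,"az": 0,"gripper": 1}]' --newtons 90

```text
clock: 3.35
position: [0.521, 0.0111, 0.0705]
ee_rot: [0.679, 0.734, 0.001, 0.0]
ft_force: [2.0, 0.1, 1.0]
grip_width: 0.292
grasp_force: 88.2
```

apply_moves --rows '[{"x": 0,"y": 0,"z": -3,"ax": 0,"ay": 0,"az": 0,"gripper": 1},{"x": 0,"y": 0,"z": -5,"ax": 0,"ay": 0,"az": 0,"gripper": 1},{"x": 0,"y": 0,"z": -5,"ax": 0,"ay": 0,"az": 0,"gripper": 1},{"x": 0,"y": 0,"z": -5,"ax": 0,"ay": 0,"az": 0,"gripper": 1},{"x": 0,"y": 0,"z": -5,"ax": 0,"ay": 0,"az": 0,"gripper": 1}]'

```text
clock: 3.77
position: [0.5204, 0.011, 0.0933]
ee_rot: [0.679, 0.734, 0.0, 0.0]
ft_force: [-0.0, -0.6, -1.2]
grip_width: 0.294
grasp_force: 92.7
```

apply_moves --rows '[{"x": 0,"y": 0,"z": -15,"ax": 0,"ay": 0,"az": 0,"gripper": 1},{"x": 0,"y": 0,"z": -20,"ax": 0,"ay": 0,"az": 0,"gripper": 1},{"x": 0,"y": 0,"z": -20,"ax": 0,"ay": 0,"az": 0,"gripper": 1},{"x": 0,"y": 0,"z": -12,"ax": 0,"ay": 0,"az": 0,"gripper": 1},{"x": 0,"y": 0,"z": 0,"ax": 0,"ay": 0,"az": 0,"gripper": 1}]'

```text
clock: 4.18
position: [0.5211, 0.0109, 0.1626]
ee_rot: [0.679, 0.734, 0.001, 0.001]
ft_force: [0.6, -0.1, -1.1]
grip_width: 0.294
grasp_force: 92.7
```

Run:
```python
from h import *
c=cam('top'); s=cam('side','s3.png')
plan(.504,.322,.16,9,9)
```

```text
at [519.9  11.  159.8] yaw 4.5 F [-0.4 -0.6 -1.5] grip 0.289 92.6 t 4.28
[34.6  1.  -0. ] [-0.  -0.  -0.5]
[34.6  1.3 -0. ] [-0.  -0.  -0.5]
[34.6  1.6 -0. ] [-0.  -0.  -0.5]
[34.6  1.9 -0. ] [-0.  -0.  -0.5]
[34.5  2.2 -0. ] [-0.  -0.  -0.5]
[34.5  2.5 -0. ] [-0.  -0.  -0.5]
[34.5  2.8 -0. ] [-0.  -0.  -0.5]
[34.5  3.1 -0. ] [-0.  -0.  -0.5]
[34.4  3.4 -0. ] [-0.  -0.  -0.5]
```

View pics/s3.png

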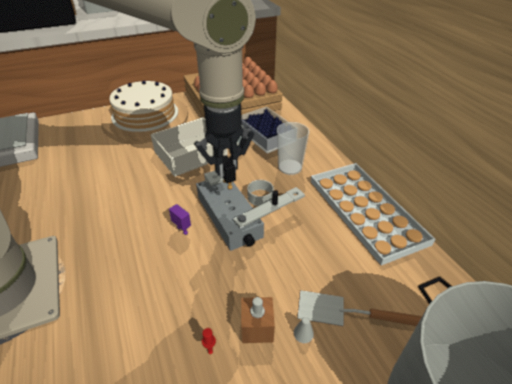

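The plug is out and held in the gripper at (229,170), and everything else is unmoved. Next is the tub.

apply_moves --rows '[{"x": 35,"y": 1,"z": 0,"ax": 0,"ay": 0,"az": -0.5,"gripper": 1},{"x": 35,"y": 1.3,"z": 0,"ax": 0,"ay": 0,"az": -0.5,"gripper": 1},{"x": 35,"y": 1.6,"z": 0,"ax": 0,"ay": 0,"az": -0.5,"gripper": 1},{"x": 35,"y": 1.9,"z": 0,"ax": 0,"ay": 0,"az": -0.5,"gripper": 1},{"x": 35,"y": 2.2,"z": 0,"ax": 0,"ay": 0,"az": -0.5,"gripper": 1}]'

```text
clock: 4.7
position: [0.5103, 0.1871, 0.1586]
ee_rot: [0.663, 0.749, -0.001, -0.001]
ft_force: [0.8, -0.2, -0.4]
grip_width: 0.291
grasp_force: 92.6
```

apply_moves --rows '[{"x": 35,"y": 2.5,"z": 0,"ax": 0,"ay": 0,"az": -0.5,"gripper": 1},{"x": 35,"y": 2.8,"z": 0,"ax": 0,"ay": 0,"az": -0.5,"gripper": 1},{"x": 34,"y": 3,"z": 0,"ax": 0,"ay": 0,"az": -0.5,"gripper": 1},{"x": 32,"y": 3.2,"z": 20,"ax": 0,"ay": 0,"az": -0.5,"gripper": 1},{"x": 0,"y": 0,"z": 30,"ax": 0,"ay": 0,"az": 0,"gripper": 1}]'

```text
clock: 5.12
position: [0.5029, 0.3308, 0.1102]
ee_rot: [0.646, 0.763, 0.002, -0.001]
ft_force: [-0.5, 1.4, -1.4]
grip_width: 0.29
grasp_force: 92.7
```

apply_moves --rows '[{"x": 0,"y": 0,"z": 30,"ax": 0,"ay": 0,"az": 0,"gripper": 1},{"x": 0,"y": 0,"z": 15,"ax": 0,"ay": 0,"az": 0,"gripper": 1},{"x": 0,"y": 0,"z": 0,"ax": 0,"ay": 0,"az": 0,"gripper": 1},{"x": 0,"y": 0,"z": 0,"ax": 0,"ay": 0,"az": 0,"gripper": 1}]'

```text
clock: 5.45
position: [0.5037, 0.3214, 0.0637]
ee_rot: [0.65, 0.76, -0.002, -0.0]
ft_force: [1.6, 0.3, -1.1]
grip_width: 0.292
grasp_force: 92.5
```

apply_moves --rows '[{"x": 0,"y": 0,"z": 0,"ax": 0,"ay": 0,"az": 0,"gripper": 0},{"x": 0,"y": 0,"z": 0,"ax": 0,"ay": 0,"az": 0,"gripper": 0},{"x": 0,"y": 0,"z": 0,"ax": 0,"ay": 0,"az": 0,"gripper": 0},{"x": 0,"y": 0,"z": 0,"ax": 0,"ay": 0,"az": 0,"gripper": 0},{"x": 0,"y": 0,"z": -15,"ax": 0,"ay": 0,"az": 0,"gripper": 0}]'

```text
clock: 5.87
position: [0.5036, 0.3215, 0.0787]
ee_rot: [0.65, 0.76, -0.001, -0.0]
ft_force: [-0.5, -0.8, -0.3]
grip_width: 0.978
grasp_force: 0.0
```

apply_moves --rows '[{"x": 0,"y": 0,"z": -25,"ax": 0,"ay": 0,"az": 0,"gripper": 0},{"x": 0,"y": 0,"z": -35,"ax": 0,"ay": 0,"az": 0,"gripper": 0},{"x": 0,"y": 0,"z": -35,"ax": 0,"ay": 0,"az": 0,"gripper": 0},{"x": 0,"y": 0,"z": -30,"ax": 0,"ay": 0,"az": 0,"gripper": 0},{"x": 0,"y": 0,"z": 0,"ax": 0,"ay": 0,"az": 0,"gripper": 0.4}]'

```text
clock: 6.28
position: [0.5073, 0.3237, 0.2128]
ee_rot: [0.65, 0.76, 0.005, 0.001]
ft_force: [1.4, 0.1, 0.2]
grip_width: 0.883
grasp_force: 0.0
```

Run:
```python
from h import *
c=cam('top','t4.png')
cv2.imwrite('pics/t4c.png',cv2.resize(cv2.imread('pics/t4.png')[140:280,80:310],None,fx=3,fy=3))
plan(.619,-.0395,.16,-78.5,14)
```

```text
at [506.4 323.2 209.5] yaw 8.97 F [ 0.2  0.5 -0.3] grip 0.801 0.0 t 6.33
[-26.9   3.9   3.5] [ 0.01 -0.03  6.25]
[-26.3   6.8   3.5] [ 0.01 -0.03  6.25]
[-25.4   9.6   3.5] [ 0.01 -0.03  6.25]
[-24.2  12.3   3.5] [ 0.01 -0.03  6.25]
[-22.7  14.9   3.5] [ 0.01 -0.03  6.25]
[-20.9  17.3   3.5] [ 0.01 -0.03  6.25]
[-18.9  19.4   3.5] [ 0.01 -0.03  6.25]
[-16.7  21.4   3.5] [ 0.01 -0.03  6.25]
[-14.3  23.1   3.5] [ 0.01 -0.03  6.25]
[-11.7  24.5   3.5] [ 0.01 -0.03  6.25]
[-8.9 25.6  3.5] [ 0.01 -0.03  6.25]
[-6.1 26.4  3.5] [ 0.01 -0.03  6.25]
[-3.2 26.9  3.5] [ 0.01 -0.03  6.25]
[-0.2 27.1  3.5] [ 0.01 -0.03  6.25]
```

View pics/t4c.png

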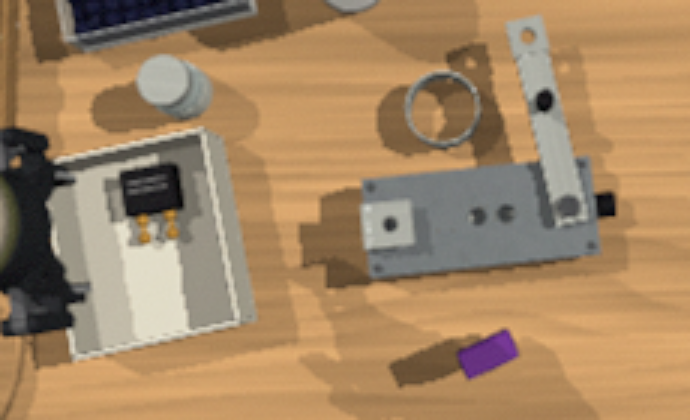

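The plug lies flat in the tub at crop (152,200), released, and the socket holes at (478,215) and (506,213) are empty. The lock arm and bystanders are unmoved. Next is the knob.

apply_moves --rows '[{"x": -26.9,"y": 3.9,"z": 3,"ax": 0,"ay": 0,"az": 6.25,"gripper": 0.4},{"x": -26.3,"y": 6.8,"z": 3,"ax": 0,"ay": 0,"az": 6.25,"gripper": 0.4},{"x": -25.4,"y": 9.6,"z": 3,"ax": 0,"ay": 0,"az": 6.25,"gripper": 0.4},{"x": -24.2,"y": 12.3,"z": 3,"ax": 0,"ay": 0,"az": 6.25,"gripper": 0.4},{"x": -22.7,"y": 14.9,"z": 3,"ax": 0,"ay": 0,"az": 6.25,"gripper": 0.4}]' --newtons 30

```text
clock: 6.75
position: [0.5447, 0.1911, 0.1893]
ee_rot: [0.832, 0.555, -0.0, -0.0]
ft_force: [-0.0, 0.2, 0.4]
grip_width: 0.601
grasp_force: 0.0
```

apply_moves --rows '[{"x": -20.9,"y": 17.3,"z": 3,"ax": 0,"ay": 0,"az": 6.25,"gripper": 0.4},{"x": -18.9,"y": 19.4,"z": 3,"ax": 0,"ay": 0,"az": 6.25,"gripper": 0.4},{"x": -16.7,"y": 21.4,"z": 3,"ax": 0,"ay": 0,"az": 6.25,"gripper": 0.4},{"x": -14.3,"y": 23.1,"z": 3,"ax": 0,"ay": 0,"az": 6.25,"gripper": 0.4},{"x": -11.7,"y": 24.5,"z": 3,"ax": 0,"ay": 0,"az": 6.25,"gripper": 0.4}]'

```text
clock: 7.17
position: [0.585, 0.0616, 0.1744]
ee_rot: [0.951, 0.311, -0.0, -0.0]
ft_force: [0.4, 0.1, -0.1]
grip_width: 0.599
grasp_force: 0.0
```

apply_moves --rows '[{"x": -8.9,"y": 25.6,"z": 3,"ax": 0,"ay": 0,"az": 6.25,"gripper": 0.4},{"x": -6.1,"y": 26.4,"z": 3,"ax": 0,"ay": 0,"az": 6.25,"gripper": 0.4},{"x": -3.2,"y": 26.9,"z": 3,"ax": 0,"ay": 0,"az": 6.25,"gripper": 0.4},{"x": -0.2,"y": 27.1,"z": 3,"ax": 0,"ay": 0,"az": 6.25,"gripper": 0.4},{"x": 0,"y": 0,"z": 0,"ax": 0,"ay": 0,"az": 0,"gripper": 0.4}]'

```text
clock: 7.58
position: [0.6169, -0.0472, 0.1621]
ee_rot: [0.996, 0.093, -0.001, 0.002]
ft_force: [-0.0, -1.2, -1.0]
grip_width: 0.604
grasp_force: 0.0
```

apply_moves --rows '[{"x": 0,"y": 0,"z": 0,"ax": 0,"ay": 0,"az": 0,"gripper": 0.4},{"x": 0,"y": 0,"z": 0,"ax": 0,"ay": 0,"az": 0,"gripper": 0.4}]'

```text
clock: 7.75
position: [0.617, -0.0399, 0.1625]
ee_rot: [0.995, 0.101, -0.0, -0.0]
ft_force: [0.9, 0.7, 0.4]
grip_width: 0.6
grasp_force: 0.0
```

Run:
```python
from h import *
plan(.619,-.0393,.081,-78.5,3)
print(get_obs()['joint_pos'].round(2))
```

```text
at [617.  -39.9 162.5] yaw -78.43 F [0.9 0.7 0.4] grip 0.6 0.0 t 7.75
[ 0.7 -0.1 27.2] [-0.01  0.02  0.02]
[ 0.7 -0.1 27.2] [-0.01  0.02  0.02]
[ 0.7 -0.1 27.2] [-0.01  0.02  0.02]
[-0.53  0.43  0.67  1.61 -0.28  1.2  -1.17]
```

apply_moves --rows '[{"x": 2,"y": 0,"z": 27,"ax": 0,"ay": 0,"az": 0,"gripper": 0.4},{"x": 0,"y": 0,"z": 27,"ax": 0,"ay": 0,"az": 0,"gripper": 0.4},{"x": 0,"y": 0,"z": 27,"ax": 0,"ay": 0,"az": 0,"gripper": 0.4},{"x": 0,"y": 0,"z": 0,"ax": 0,"ay": 0,"az": 0,"gripper": 0.4},{"x": 0,"y": 0,"z": 0,"ax": 0,"ay": 0,"az": 0,"gripper": 1}]'

```text
clock: 8.17
position: [0.6184, -0.0388, 0.0816]
ee_rot: [0.995, 0.101, -0.001, -0.0]
ft_force: [-0.5, 0.5, -0.3]
grip_width: 0.474
grasp_force: 0.0
```

apply_moves --rows '[{"x": 0,"y": 0,"z": 0,"ax": 0,"ay": 0,"az": 0,"gripper": 1},{"x": 0,"y": 0,"z": 0,"ax": 0,"ay": 0,"az": 0,"gripper": 1},{"x": 0,"y": 0,"z": 0,"ax": 0,"ay": 0,"az": 0,"gripper": 1},{"x": 0,"y": 0,"z": 0,"ax": 0,"ay": 0,"az": 0,"gripper": 1},{"x": 0,"y": 0,"z": 0,"ax": 0,"ay": 0,"az": 0,"gripper": 1}]'

```text
clock: 8.58
position: [0.6205, -0.04, 0.0843]
ee_rot: [0.995, 0.1, 0.002, -0.0]
ft_force: [-1.3, 0.6, 7.8]
grip_width: 0.182
grasp_force: 29.8
```

Run:
```python
from h import *
o=get_obs(); p=o['position']; plan(*p,-78.5,1)
H=np.array([.527,-.0575]); F=np.array([.5153,.0999]); e=(F-H)/np.linalg.norm(F-H)
k=p[:2]-H; print('radius',np.linalg.norm(k),'angle',np.degrees(np.arctan2(e[1],e[0])-np.arctan2(k[1],k[0])))
```

```text
at [620.5 -40.   84.3] yaw -78.5 F [-1.3  0.6  7.8] grip 0.182 29.8 t 8.58
[0. 0. 0.] [-0.01 -0.18  0.  ]
radius 0.09510595845663929 angle 83.65013006909241
```

apply_moves --rows '[{"x": -0.2,"y": -4.1,"z": -2,"ax": 0,"ay": 0,"az": -2.5,"gripper": 1},{"x": -0.4,"y": -8.3,"z": 0,"ax": 0,"ay": 0,"az": -5,"gripper": 1},{"x": -0.4,"y": -8.3,"z": 0,"ax": 0,"ay": 0,"az": -5,"gripper": 1},{"x": -0.4,"y": -8.3,"z": 0,"ax": 0,"ay": 0,"az": -5,"gripper": 1},{"x": -0.4,"y": -8.3,"z": 0,"ax": 0,"ay": 0,"az": -5,"gripper": 1}]'

```text
clock: 9.0
position: [0.6053, -0.0052, 0.0845]
ee_rot: [0.956, 0.295, 0.001, 0.0]
ft_force: [3.6, 0.8, -8.1]
grip_width: 0.173
grasp_force: 31.4
```

apply_moves --rows '[{"x": -0.4,"y": -8.3,"z": 0,"ax": 0,"ay": 0,"az": -5,"gripper": 1},{"x": -0.4,"y": -8.3,"z": 0,"ax": 0,"ay": 0,"az": -5,"gripper": 1},{"x": -0.4,"y": -8.3,"z": 0,"ax": 0,"ay": 0,"az": -5,"gripper": 1},{"x": -0.4,"y": -8.3,"z": 0,"ax": 0,"ay": 0,"az": -5,"gripper": 1},{"x": -0.4,"y": -8.3,"z": 0,"ax": 0,"ay": 0,"az": -5,"gripper": 1}]'

```text
clock: 9.42
position: [0.5748, 0.0226, 0.0844]
ee_rot: [0.869, 0.494, 0.0, 0.0]
ft_force: [3.7, -0.8, -8.1]
grip_width: 0.173
grasp_force: 31.5
```

apply_moves --rows '[{"x": -0.4,"y": -8.3,"z": 0,"ax": 0,"ay": 0,"az": -5,"gripper": 1},{"x": -0.4,"y": -8.3,"z": 0,"ax": 0,"ay": 0,"az": -5,"gripper": 1},{"x": -0.4,"y": -8.3,"z": 0,"ax": 0,"ay": 0,"az": -5,"gripper": 1},{"x": -0.4,"y": -8.3,"z": 0,"ax": 0,"ay": 0,"az": -5,"gripper": 1},{"x": 0,"y": 0,"z": 0,"ax": 0,"ay": 0,"az": 0,"gripper": 1}]'

```text
clock: 9.83
position: [0.5429, 0.0336, 0.0844]
ee_rot: [0.77, 0.638, -0.0, 0.0]
ft_force: [2.5, -2.7, -9.6]
grip_width: 0.173
grasp_force: 31.3
```

```bash
cat > ang.py <<'E'
from h import *
o=get_obs(); p=o['position']; plan(*p,4.4,1)
H=np.array([.527,-.0575]); F=np.array([.5153,.0999]); e=(F-H)/np.linalg.norm(F-H)
k=p[:2]-H; print('radius',np.linalg.norm(k),'angle',np.degrees(np.arctan2(e[1],e[0])-np.arctan2(k[1],k[0])))
E
python3 ang.py
```

```text
at [542.9  33.6  84.4] yaw -10.76 F [ 2.5 -2.7 -9.6] grip 0.173 31.3 t 9.83
[0. 0. 0.] [ 1.000e-02  1.000e-02 -1.516e+01]
radius 0.09250595956171873 angle 14.174976318283148
```

apply_moves --rows '[{"x": 0.5,"y": -6.5,"z": 1,"ax": 0,"ay": 0,"az": -4,"gripper": 1},{"x": 0.3,"y": -6.5,"z": 0,"ax": 0,"ay": 0,"az": -4,"gripper": 1},{"x": -0.2,"y": -5,"z": 0,"ax": 0,"ay": 0,"az": -3,"gripper": 1},{"x": -0.1,"y": -4,"z": 0,"ax": 0,"ay": 0,"az": -2.5,"gripper": 1},{"x": 0,"y": 0,"z": 0,"ax": 0,"ay": 0,"az": -1,"gripper": 1}]'

```text
clock: 10.25
position: [0.5227, 0.0347, 0.0843]
ee_rot: [0.686, 0.727, 0.0, 0.001]
ft_force: [-0.3, -6.9, 1.3]
grip_width: 0.175
grasp_force: 32.4
```

apply_moves --rows '[{"x": 0,"y": -1.5,"z": 0,"ax": 0,"ay": 0,"az": 0,"gripper": 1},{"x": 0,"y": -1.5,"z": 0,"ax": 0,"ay": 0,"az": 0,"gripper": 1},{"x": 0,"y": 0,"z": 0,"ax": 0,"ay": 0,"az": 0,"gripper": 1}]'

```text
clock: 10.5
position: [0.5213, 0.0345, 0.0843]
ee_rot: [0.687, 0.727, 0.001, 0.002]
ft_force: [7.7, -6.5, -4.6]
grip_width: 0.17
grasp_force: 31.8
```

```bash
python3 ang.py
```

```text
at [521.3  34.5  84.3] yaw 3.19 F [ 7.7 -6.5 -4.6] grip 0.17 31.8 t 10.5
[0. 0. 0.] [ 0.27  0.1  -1.21]
radius 0.09220295319248686 angle 0.6856647798001276
```

apply_moves --rows '[{"x": 0,"y": -1.5,"z": 0,"ax": 0,"ay": 0,"az": 0,"gripper": 1},{"x": 0,"y": 0,"z": 0,"ax": 0,"ay": 0,"az": 0,"gripper": 1},{"x": 0,"y": 0,"z": 0,"ax": 0,"ay": 0,"az": 0,"gripper": 1}]'

```text
clock: 10.75
position: [0.5212, 0.0346, 0.0844]
ee_rot: [0.687, 0.727, 0.002, 0.003]
ft_force: [16.0, -5.6, -11.5]
grip_width: 0.174
grasp_force: 31.4
```

```bash
python3 ang.py
```

```text
at [521.2  34.6  84.4] yaw 3.2 F [ 16.   -5.6 -11.5] grip 0.174 31.4 t 10.75
[0. 0. 0.] [ 0.43  0.11 -1.2 ]
radius 0.092239756114896 angle 0.6367482592720006
```

apply_moves --rows '[{"x": 0,"y": 1.5,"z": 0,"ax": 0,"ay": 0,"az": 0,"gripper": 0.4},{"x": 0,"y": 1.5,"z": 0,"ax": 0,"ay": 0,"az": 0,"gripper": 0.4},{"x": 0,"y": 0,"z": 0,"ax": 0,"ay": 0,"az": 0,"gripper": 0.4},{"x": 0,"y": 0,"z": -20,"ax": 0,"ay": 0,"az": 0,"gripper": 0.4},{"x": 0,"y": 0,"z": -30,"ax": 0,"ay": 0,"az": 0,"gripper": 0.4}]'

```text
clock: 11.17
position: [0.5187, 0.0366, 0.1317]
ee_rot: [0.686, 0.728, -0.002, -0.001]
ft_force: [0.7, -0.2, -0.1]
grip_width: 0.597
grasp_force: 0.0
```

apply_moves --rows '[{"x": 0,"y": 0,"z": -30,"ax": 0,"ay": 0,"az": 0,"gripper": 0.4},{"x": 0,"y": 0,"z": 0,"ax": 0,"ay": 0,"az": 0,"gripper": 0.4},{"x": 0,"y": 0,"z": 0,"ax": 0,"ay": 0,"az": 0,"gripper": 0.4}]'

```text
clock: 11.42
position: [0.5216, 0.037, 0.165]
ee_rot: [0.686, 0.728, 0.002, 0.001]
ft_force: [-0.6, 0.3, -0.9]
grip_width: 0.597
grasp_force: 0.0
```

Run:
```python
from h import *
plan(.4666,-.2866,.16,4.4,9)
```

```text
at [521.6  37.  165. ] yaw 3.45 F [-0.6  0.3 -0.9] grip 0.597 0.0 t 11.42
[-35.5  -8.3   0.5] [ 0.02 -0.01 -0.11]
[-35.5  -8.3   0.5] [ 0.02 -0.01 -0.11]
[-35.5  -8.4   0.5] [ 0.02 -0.01 -0.11]
[-35.5  -8.5   0.5] [ 0.02 -0.01 -0.11]
[-35.5  -8.5   0.5] [ 0.02 -0.01 -0.11]
[-35.5  -8.6   0.5] [ 0.02 -0.01 -0.11]
[-35.4  -8.7   0.5] [ 0.02 -0.01 -0.11]
[-35.4  -8.7   0.5] [ 0.02 -0.01 -0.11]
[-35.4  -8.8   0.6] [ 0.02 -0.01 -0.11]
```

apply_moves --rows '[{"x": -35.5,"y": -8.3,"z": 0,"ax": 0,"ay": 0,"az": 0,"gripper": 0.4},{"x": -35.5,"y": -8.3,"z": 0,"ax": 0,"ay": 0,"az": 0,"gripper": 0.4},{"x": -35.5,"y": -8.4,"z": 0,"ax": 0,"ay": 0,"az": 0,"gripper": 0.4},{"x": -35.5,"y": -8.5,"z": 0,"ax": 0,"ay": 0,"az": 0,"gripper": 0.4},{"x": -35.5,"y": -8.5,"z": 0,"ax": 0,"ay": 0,"az": -1,"gripper": 0.4}]'

```text
clock: 11.83
position: [0.4882, -0.1444, 0.1623]
ee_rot: [0.679, 0.734, -0.0, -0.001]
ft_force: [1.3, -0.2, 0.0]
grip_width: 0.603
grasp_force: 0.0
```

apply_moves --rows '[{"x": -35.5,"y": -8.6,"z": 0,"ax": 0,"ay": 0,"az": 0,"gripper": 0.4},{"x": -35.4,"y": -8.7,"z": 0,"ax": 0,"ay": 0,"az": 0,"gripper": 0.4},{"x": -35.4,"y": -8.7,"z": 0,"ax": 0,"ay": 0,"az": 0,"gripper": 0.4},{"x": -35.4,"y": -8.8,"z": 0,"ax": 0,"ay": 0,"az": 0,"gripper": 0.4},{"x": 0,"y": 0,"z": 0,"ax": 0,"ay": 0,"az": 0,"gripper": 0.4}]'

```text
clock: 12.25
position: [0.4623, -0.2942, 0.1626]
ee_rot: [0.682, 0.731, -0.002, 0.0]
ft_force: [-1.1, 0.1, -0.1]
grip_width: 0.599
grasp_force: 0.0
```

apply_moves --rows '[{"x": 0,"y": 0,"z": 0,"ax": 0,"ay": 0,"az": 0,"gripper": 0.4},{"x": 0,"y": 0,"z": 0,"ax": 0,"ay": 0,"az": 0,"gripper": 0.4}]'

```text
clock: 12.42
position: [0.4655, -0.2864, 0.1622]
ee_rot: [0.679, 0.734, -0.0, -0.001]
ft_force: [0.3, 0.6, 0.0]
grip_width: 0.604
grasp_force: 0.0
```

Run:
```python
from h import *
plan(.4666,-.2866,.082,4.4,3)
s=cam('side','s5.png'); c=cam('top','t5.png')
a=cv2.resize(cv2.imread('pics/s5.png')[200:360,170:330],None,fx=2.5,fy=2.5); b=cv2.resize(cv2.imread('pics/t5.png')[150:290,190:330],(400,400),interpolation=cv2.INTER_CUBIC)
cv2.imwrite('pics/c5.png',np.hstack([a,b]))
```

```text
at [ 465.5 -286.4  162.2] yaw 4.46 F [0.3 0.6 0. ] grip 0.604 0.0 t 12.42
[-0.1  0.4 26.7] [-0.03 -0.02  0.02]
[-0.1  0.4 26.7] [-0.03 -0.02  0.02]
[-0.1  0.4 26.7] [-0.03 -0.02  0.02]
```

View pics/c5.png

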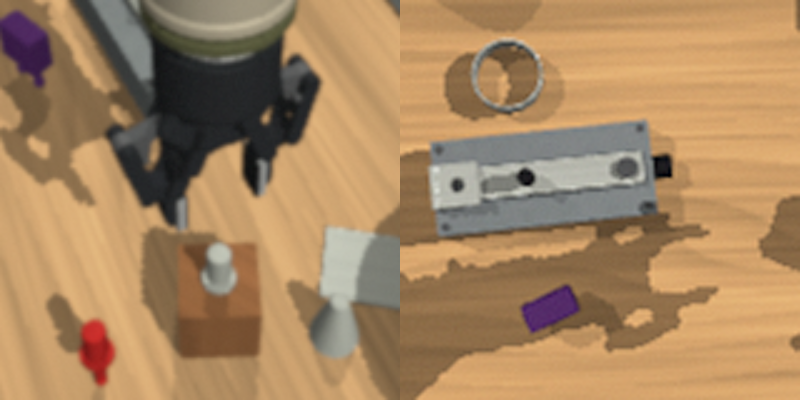

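The right half shows the lock arm closed along the box with its end in the fork (458,185). The left half shows the steel pin at (218,262) in its rest, below the open gripper. Next I descend and grip it.

apply_moves --rows '[{"x": 0,"y": 1,"z": 26,"ax": 0,"ay": 0,"az": 0,"gripper": 0.4},{"x": 0,"y": 0,"z": 26,"ax": 0,"ay": 0,"az": 0,"gripper": 0.4},{"x": 0,"y": 0,"z": 26,"ax": 0,"ay": 0,"az": 0,"gripper": 0.4},{"x": 0,"y": 0,"z": 0,"ax": 0,"ay": 0,"az": 0,"gripper": 0.4},{"x": 0,"y": 0,"z": 0,"ax": 0,"ay": 0,"az": 0,"gripper": 1}]'

```text
clock: 12.93
position: [0.4665, -0.2857, 0.0846]
ee_rot: [0.678, 0.735, -0.0, -0.001]
ft_force: [0.2, -0.2, 0.5]
grip_width: 0.477
grasp_force: 0.0
```

apply_moves --rows '[{"x": 0,"y": 0,"z": 0,"ax": 0,"ay": 0,"az": 0,"gripper": 1},{"x": 0,"y": 0,"z": 0,"ax": 0,"ay": 0,"az": 0,"gripper": 1},{"x": 0,"y": 0,"z": 0,"ax": 0,"ay": 0,"az": 0,"gripper": 1},{"x": 0,"y": 0,"z": 0,"ax": 0,"ay": 0,"az": 0,"gripper": 1},{"x": 0,"y": 0,"z": 0,"ax": 0,"ay": 0,"az": 0,"gripper": 1}]' --newtons 50

```text
clock: 13.35
position: [0.4681, -0.2872, 0.0871]
ee_rot: [0.679, 0.734, 0.001, 0.001]
ft_force: [-0.4, 2.0, 7.6]
grip_width: 0.186
grasp_force: 48.9
```

apply_moves --rows '[{"x": 0,"y": 0,"z": -10,"ax": 0,"ay": 0,"az": 0,"gripper": 1},{"x": 0,"y": 0,"z": -25,"ax": 0,"ay": 0,"az": 0,"gripper": 1},{"x": 0,"y": 0,"z": -30,"ax": 0,"ay": 0,"az": 0,"gripper": 1},{"x": 0,"y": 0,"z": -15,"ax": 0,"ay": 0,"az": 0,"gripper": 1},{"x": 0,"y": 0,"z": 0,"ax": 0,"ay": 0,"az": 0,"gripper": 1}]'

```text
clock: 13.77
position: [0.4685, -0.2882, 0.1699]
ee_rot: [0.679, 0.734, 0.001, 0.003]
ft_force: [-0.3, -0.4, -0.7]
grip_width: 0.188
grasp_force: 49.4
```

Run:
```python
from h import *
plan(.5153,.0999,.16,4.4,11)
```

```text
at [ 468.5 -288.2  169.9] yaw 4.46 F [-0.3 -0.4 -0.7] grip 0.188 49.4 t 13.77
[34.9  7.   0.9] [0.03 0.01 0.01]
[34.9  7.   0.9] [0.03 0.01 0.01]
[34.9  7.   0.9] [0.03 0.01 0.01]
[34.9  7.   0.9] [0.03 0.01 0.01]
[34.9  7.   0.9] [0.03 0.01 0.01]
[34.9  7.   0.9] [0.03 0.01 0.01]
[34.9  7.   0.9] [0.03 0.01 0.01]
[34.9  7.   0.9] [0.03 0.01 0.01]
[34.9  7.   0.9] [0.03 0.01 0.01]
[34.9  7.   0.9] [0.03 0.01 0.01]
[34.9  7.   0.9] [0.03 0.01 0.01]
```

apply_moves --rows '[{"x": 34.9,"y": 7,"z": -10,"ax": 0,"ay": 0,"az": 0,"gripper": 1},{"x": 34.9,"y": 7,"z": -10,"ax": 0,"ay": 0,"az": 0,"gripper": 1},{"x": 34.9,"y": 7,"z": -5,"ax": 0,"ay": 0,"az": 0,"gripper": 1},{"x": 34.9,"y": 7,"z": 0,"ax": 0,"ay": 0,"az": 0,"gripper": 1},{"x": 34.9,"y": 7,"z": 0,"ax": 0,"ay": 0,"az": 0,"gripper": 1}]'

```text
clock: 14.18
position: [0.4879, -0.1087, 0.1907]
ee_rot: [0.679, 0.734, 0.0, 0.0]
ft_force: [1.0, -0.8, -0.5]
grip_width: 0.188
grasp_force: 49.4
```

apply_moves --rows '[{"x": 34.9,"y": 7,"z": 0,"ax": 0,"ay": 0,"az": 0,"gripper": 1},{"x": 34.9,"y": 7,"z": 0,"ax": 0,"ay": 0,"az": 0,"gripper": 1},{"x": 34.9,"y": 7,"z": 0,"ax": 0,"ay": 0,"az": 0,"gripper": 1},{"x": 34.9,"y": 7,"z": 0,"ax": 0,"ay": 0,"az": 0,"gripper": 1},{"x": 34.9,"y": 7,"z": 0,"ax": 0,"ay": 0,"az": 0,"gripper": 1}]'

```text
clock: 14.6
position: [0.5089, 0.0681, 0.1903]
ee_rot: [0.679, 0.734, 0.0, -0.0]
ft_force: [0.6, -1.1, -0.3]
grip_width: 0.188
grasp_force: 49.4
```

apply_moves --rows '[{"x": 34.9,"y": 7,"z": 0,"ax": 0,"ay": 0,"az": 0,"gripper": 1},{"x": 0,"y": 0,"z": 10,"ax": 0,"ay": 0,"az": 0,"gripper": 1},{"x": 0,"y": 0,"z": 20,"ax": 0,"ay": 0,"az": 0,"gripper": 1},{"x": 0,"y": 0,"z": 10,"ax": 0,"ay": 0,"az": 0,"gripper": 1},{"x": 0,"y": 0,"z": 0,"ax": 0,"ay": 0,"az": 0,"gripper": 1}]'

```text
clock: 15.02
position: [0.5119, 0.1009, 0.1478]
ee_rot: [0.679, 0.734, -0.002, -0.001]
ft_force: [-0.4, 0.2, -1.4]
grip_width: 0.185
grasp_force: 49.4
```

apply_moves --rows '[{"x": 0,"y": 0,"z": 0,"ax": 0,"ay": 0,"az": 0,"gripper": 1},{"x": 0,"y": 0,"z": 0,"ax": 0,"ay": 0,"az": 0,"gripper": 1}]'

```text
clock: 15.18
position: [0.5139, 0.1013, 0.151]
ee_rot: [0.679, 0.734, 0.0, 0.0]
ft_force: [0.3, -0.2, -0.7]
grip_width: 0.187
grasp_force: 49.4
```

Run:
```python
from h import *
plan(.5153,.0999,.16,4.4,1)
s=cam('side'); im=cv2.cvtColor(s['color'],cv2.COLOR_RGB2BGR)
print('proj F',proj(s,[[.5153,.0999,.074],[.5153,.0999,.0]])-[170,120])
cv2.imwrite('pics/c6.png',cv2.resize(im[120:220,170:280],None,fx=5,fy=5,interpolation=cv2.INTER_CUBIC))
```

```text
at [513.9 101.3 151. ] yaw 4.43 F [ 0.3 -0.2 -0.7] grip 0.187 49.4 t 15.18
[-1.5  1.3 -9. ] [ 0.05 -0.01  0.03]
proj F [[43.87450717 56.32641534]
 [45.76883348 77.415975  ]]
```

View pics/c6.png

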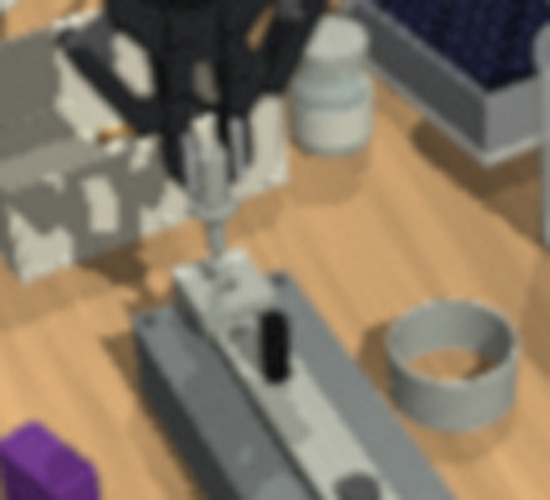

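Run:
```python
from h import *
s=cam('side')
f=lambda p:((proj(s,p)-[170,120]+.375)*5).round(1)
print('pin pred tip,flange,top',f([[.5139,.1013,.082],[.5139,.1013,.124],[.5139,.1013,.159]]))
print('fork pred',f([[.5153,.0999,.074]]),'if +5mm x',f([[.5203,.0999,.074]]),'if +5mm y',f([[.5153,.1049,.074]]))
g=s['color'].astype(int).sum(2)[160:178,205:222]; print(g)
```

```text
pin pred tip,flange,top [[216.7 270.6]
 [210.7 205.1]
 [205.5 147.5]]
fork pred [[221.2 283.5]] if +5mm x [[230.4 281.1]] if +5mm y [[218.2 277.9]]
[[546 530 464 401 352 352 387 411 426 422 425 435 427 422 422 410 405]
 [543 520 448 402 395 400 408 418 422 443 455 431 404 397 410 403 403]
 [543 514 432 380 395 424 438 451 449 451 445 418 396 395 406 410 401]
 [549 519 466 416 393 408 417 429 442 430 403 397 395 396 402 408 407]
 [515 496 466 441 418 380 346 358 396 411 399 396 394 394 400 409 406]
 [459 455 448 442 427 382 327 345 393 406 409 412 402 389 390 399 414]
 [431 435 446 444 437 398 349 370 411 414 419 416 410 401 399 411 442]
 [425 434 441 446 444 417 372 376 409 422 420 425 430 432 435 437 463]
 [417 434 436 441 448 425 373 367 407 417 432 451 471 469 465 451 465]
 [410 426 433 441 445 437 387 371 394 414 452 491 519 508 481 460 456]
 [402 416 434 446 453 458 433 385 381 415 491 554 573 558 515 470 454]
 [399 416 435 446 443 439 431 395 404 461 540 587 596 571 525 481 461]
 [426 444 452 443 411 380 371 396 451 497 522 548 553 542 522 505 478]
 [505 529 521 500 435 364 336 374 442 469 479 507 528 523 520 510 495]
 [559 599 577 543 492 403 354 355 405 433 463 498 521 525 520 518 504]
 [479 545 552 534 506 445 417 400 419 438 439 453 494 518 521 518 509]
 [366 457 509 523 517 491 478 444 426 417 394 381 448 506 525 521 519]
 [287 381 468 512 524 518 500 461 412 388 373 386 457 512 524 525 523]]
```

Run:
```python
from h import *
s=cam('side');c=cam('top')
def cent(fn,u0,v0,w=4):
    g=cv2.imread(fn,0).astype(float); u0=int(u0);v0=int(v0)
    a=g[v0-w:v0+w+1,u0-w:u0+w+1]; print(a.astype(int))
    r=3; b=a[w-r:w+r+1,w-r:w+r+1]; q=np.clip(np.percentile(b,60)-b-8,0,None); vv,uu=np.mgrid[v0-r:v0+r+1,u0-r:u0+r+1]
    return (uu*q).sum()/q.sum(),(vv*q).sum()/q.sum()
a=cent('pics/top2.png',210,214); b=cent('pics/side0.png',215,177); t=cent('pics/t5.png',210,214)
print('top',a,t,'side',b)
print('plane top',plane(c,*a,.074),plane(c,*t,.074),'plane side',plane(s,*b,.074))
```

```text
[[171 170 170 171 172 172 172 174 172]
 [173 173 171 165 162 169 172 171 168]
 [172 166 140 113 112 136 160 171 167]
 [172 151  95  49  60  90 141 172 170]
 [171 138  70  42  54  61 124 162 168]
 [172 142  72  40  50  58 127 169 172]
 [171 161 113  54  65 104 151 171 168]
 [169 170 155 136 140 155 168 169 166]
 [170 170 172 173 170 172 172 171 170]]
[[178 179 176 177 175 171 171 168 168]
 [169 170 168 169 166 165 168 168 170]
 [166 165 163 157 149 147 159 169 170]
 [164 156 147 140 127 124 145 164 170]
 [165 152 136 124 117 124 148 165 169]
 [166 161 149 139 138 145 161 167 169]
 [168 166 163 158 158 161 167 167 167]
 [169 169 168 166 167 165 164 160 158]
 [166 168 166 163 159 156 153 147 142]]
[[183 181 186 184 186 185 184 185 183]
 [183 185 183 176 174 181 184 183 182]
 [185 180 151 121 121 145 171 182 181]
 [184 165 108  56  67  95 155 185 181]
 [183 151  78  44  58  67 133 177 181]
 [185 155  86  43  55  62 135 181 183]
 [186 176 125  59  71 114 164 183 180]
 [180 182 168 145 150 168 181 180 180]
 [182 183 186 183 183 185 184 182 183]]
top (np.float64(209.5868861685662), np.float64(214.33164485718302)) (np.float64(209.61359248294505), np.float64(214.33067318831255)) side (np.float64(214.91029900332225), np.float64(176.74750830564784))
plane top [0.51481054 0.10063052] [0.51481111 0.10055976] plane side [0.51721393 0.09722177]
```

apply_moves --rows '[{"x": -1.6,"y": 2.3,"z": 0,"ax": 0,"ay": 0,"az": 0,"gripper": 1},{"x": 0,"y": 0,"z": 3,"ax": 0,"ay": 0,"az": 0,"gripper": 1},{"x": 0,"y": 0,"z": 4,"ax": 0,"ay": 0,"az": 0,"gripper": 1},{"x": 0,"y": 0,"z": 4,"ax": 0,"ay": 0,"az": 0,"gripper": 1},{"x": 0,"y": 0,"z": 4,"ax": 0,"ay": 0,"az": 0,"gripper": 1}]'

```text
clock: 15.8
position: [0.5158, 0.1003, 0.1345]
ee_rot: [0.679, 0.734, -0.0, -0.0]
ft_force: [0.1, 1.0, -0.9]
grip_width: 0.185
grasp_force: 49.4
```

apply_moves --rows '[{"x": 0,"y": 0,"z": 0,"ax": 0,"ay": 0,"az": 0,"gripper": 1},{"x": 0,"y": 0,"z": 0,"ax": 0,"ay": 0,"az": 0,"gripper": 1}]'

```text
clock: 15.97
position: [0.5157, 0.1003, 0.1348]
ee_rot: [0.679, 0.734, -0.0, -0.0]
ft_force: [-0.1, 0.5, -0.1]
grip_width: 0.186
grasp_force: 49.4
```

apply_moves --rows '[{"x": 0,"y": 0.3,"z": 4,"ax": 0,"ay": 0,"az": 0,"gripper": 1},{"x": 0,"y": 0,"z": 5,"ax": 0,"ay": 0,"az": 0,"gripper": 1},{"x": 0,"y": 0,"z": 4,"ax": 0,"ay": 0,"az": 0,"gripper": 1},{"x": 0,"y": 0,"z": 0,"ax": 0,"ay": 0,"az": 0,"gripper": 1}]'

```text
clock: 16.3
position: [0.5157, 0.1003, 0.1211]
ee_rot: [0.679, 0.734, -0.001, -0.0]
ft_force: [-0.7, -0.3, -1.1]
grip_width: 0.19
grasp_force: 49.4
```

Tip now about 53 mm above the table, through the arm, with no contact force. I'll continue down.

apply_moves --rows '[{"x": 0,"y": 0,"z": 4,"ax": 0,"ay": 0,"az": 0,"gripper": 1},{"x": 0,"y": 0,"z": 4,"ax": 0,"ay": 0,"az": 0,"gripper": 1},{"x": 0,"y": 0,"z": 3,"ax": 0,"ay": 0,"az": 0,"gripper": 1},{"x": 0,"y": 0,"z": 0,"ax": 0,"ay": 0,"az": 0,"gripper": 1}]'

```text
clock: 16.63
position: [0.5161, 0.1003, 0.1106]
ee_rot: [0.679, 0.734, -0.0, -0.0]
ft_force: [0.9, 0.2, -0.9]
grip_width: 0.188
grasp_force: 49.5
```

apply_moves --rows '[{"x": 0,"y": 0,"z": 3,"ax": 0,"ay": 0,"az": 0,"gripper": 1},{"x": 0,"y": 0,"z": 3,"ax": 0,"ay": 0,"az": 0,"gripper": 1},{"x": 0,"y": 0,"z": 3,"ax": 0,"ay": 0,"az": 0,"gripper": 1},{"x": 0,"y": 0,"z": 0,"ax": 0,"ay": 0,"az": 0,"gripper": 1}]'

```text
clock: 16.97
position: [0.5158, 0.1003, 0.1013]
ee_rot: [0.679, 0.734, -0.0, -0.0]
ft_force: [1.0, -0.0, -3.8]
grip_width: 0.184
grasp_force: 49.2
```

apply_moves --rows '[{"x": 0,"y": 0,"z": 1.5,"ax": 0,"ay": 0,"az": 0,"gripper": 1},{"x": 0,"y": 0,"z": 1.5,"ax": 0,"ay": 0,"az": 0,"gripper": 1},{"x": 0,"y": 0,"z": 0,"ax": 0,"ay": 0,"az": 0,"gripper": 1}]'

```text
clock: 17.22
position: [0.5161, 0.1004, 0.1009]
ee_rot: [0.679, 0.734, 0.0, -0.0]
ft_force: [-9.7, -3.4, 22.0]
grip_width: 0.184
grasp_force: 52.1
```

Seated: the height stopped at 100.9 mm with a 22 N reaction. I'll relieve the push, release and lift.

apply_moves --rows '[{"x": 0,"y": 0,"z": -2,"ax": 0,"ay": 0,"az": 0,"gripper": 1},{"x": 0,"y": 0,"z": 0,"ax": 0,"ay": 0,"az": 0,"gripper": 0.4},{"x": 0,"y": 0,"z": 0,"ax": 0,"ay": 0,"az": 0,"gripper": 0.4},{"x": 0,"y": 0,"z": 0,"ax": 0,"ay": 0,"az": 0,"gripper": 0.4},{"x": 0,"y": 0,"z": -15,"ax": 0,"ay": 0,"az": 0,"gripper": 0.4}]'

```text
clock: 17.63
position: [0.5146, 0.1001, 0.1138]
ee_rot: [0.679, 0.734, -0.002, -0.001]
ft_force: [-1.3, -0.3, 0.9]
grip_width: 0.596
grasp_force: 0.0
```

apply_moves --rows '[{"x": 0,"y": 0,"z": -30,"ax": 0,"ay": 0,"az": 0,"gripper": 0.4},{"x": 0,"y": 0,"z": -40,"ax": 0,"ay": 0,"az": 0,"gripper": 0.4},{"x": 0,"y": 0,"z": -40,"ax": 0,"ay": 0,"az": 0,"gripper": 0.4},{"x": 0,"y": 0,"z": 0,"ax": 0,"ay": 0,"az": 0,"gripper": 0.4},{"x": 0,"y": 0,"z": 0,"ax": 0,"ay": 0,"az": 0,"gripper": 0.4}]'

```text
clock: 18.05
position: [0.5174, 0.1007, 0.2284]
ee_rot: [0.679, 0.734, 0.002, 0.001]
ft_force: [-0.2, 0.9, -1.3]
grip_width: 0.6
grasp_force: 0.0
```

Run:
```python
from h import *
s=cam('side'); im=cv2.cvtColor(s['color'],cv2.COLOR_RGB2BGR)
print(proj(s,[[.516,.1,.074],[.516,.1,.109]])-[140,100], get_obs()['ft_force'])
cv2.imwrite('pics/c7.png',cv2.resize(im[100:270,140:320],None,fx=3,fy=3,interpolation=cv2.INTER_CUBIC))
```

```text
[[74.11986837 76.23676283]
 [73.16149326 65.49767676]] [-1.09416487  0.65846681 -0.62457086]
```

View pics/c7.png

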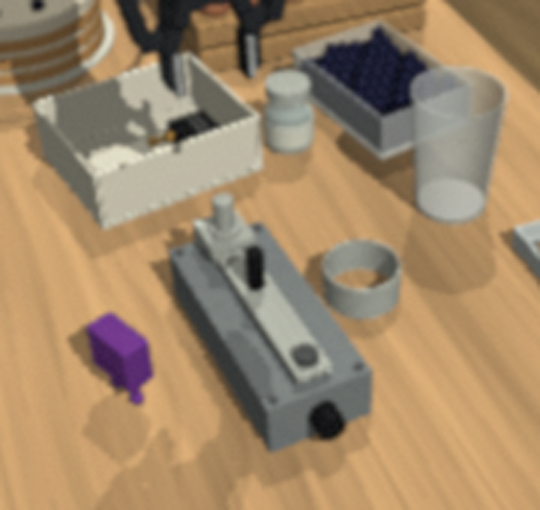

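The pin stands upright in the fork at crop (224,215) with its flange on the plate. The arm is closed, the plug lies in the tub at (195,125), the gripper is clear and the bystanders in view are in place. I'm handing in.

```bash
python3 -c "
from h import *
print(hand_in())"
```

```text
the job is handed in; nothing more can be done
None
```

I handed the job in at about 18 s on the robot's clock: the plug lies in the tub, the lock arm is closed in the fork, the pin is seated with its flange on the fork plate, and the gripper is clear. The hand-in returned no verdict.

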